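# Press the bush home in a tensioner link

## Task

Pull the wide top drawer of the parts cabinet out to its stop, take the tensioner link from it and lay it flat on the arbor press's work table with the bush in its big eye centred under the ram. Pull the press lever down to its stop so that the ram presses the bush fully home, then ease the lever slowly back up to its rest without ever letting it fly up, and leave the link lying there. Disturb none of the other things on the bench and the cabinet.

Things in the scene. Friction and masses are not known exactly. Their poses are not given: they have to be found in the camera images.
- press: Arbor press, fixed, on the left or right of the bench, slightly turned. Foot 235 x 140 mm, column at the back (its front 85 mm behind the ram axis), 275 mm tall. Origin: on the bench, 40 mm on the operator's side of the ram axis; +x towards the column, z up; so ram axis at x = 40 mm, y = 0. The head, 70 mm wide, overhangs forward to 23 mm before the ram axis, from 165 mm above the bench upward.
- table_spot (a point): Point on the press's flat steel work table straight below the ram, 50 mm above the bench; axes as press. The table reaches 85 mm from here to the operator side (-x), 60 mm to the column and 55 mm to either side.
- ram_foot (a point): Centre of the round foot (26 mm across) of the steel ram, a 22 mm square bar. With the lever up it is 62.5 mm above the work table; the lever drives it straight down 27.4 mm per radian, 34 mm over the full stroke, which brings it 28.5 mm above the table.
- lever_grip (a point): Middle of the black hand grip at the end of the press lever: a bar 26 mm thick and 74 mm long that lies level, along the press's y, and sticks out from the lever on its -y side. It revolves freely on its spindle, so it can be held while the lever turns. 190 mm from the lever's pivot axis, 137 mm from the ram's plane. With the lever up it is about 320 mm above the bench.
- lever_pivot (a point): Pivot of the press lever, 225 mm above the bench, at the press's x = 70.5 mm, y = -90 mm; its axis runs along the press's y. The lever is a 14 mm rod that swings in a plane 90 mm from the ram's plane, on the press's -y side (right, seen from the robot).
- lever (a joint): Angle of the press lever, rad. 0: up at rest, grip 30 degrees above the horizontal towards the operator (press -x); grows as the grip is pulled forward and down, to the hard stop at 1.24 (grip 41 degrees below horizontal, 100 mm above the bench). A spring pushes it up: about 3 N at the grip at the top, 9 N at the bottom, 4 N more while pressing, and 3 N of drag per rad/s. Let go low, it flies up.
- cabinet: Small-parts cabinet, 240 mm deep, 260 mm wide, 215 mm tall, fixed on the bench on the other side from the press, slightly turned. Origin: bottom of the middle of its front face, on the bench; its front looks to its -x, z up. Its two lower rows of small drawers do not open.
- drawer_handle (a point): Middle of the bar handle (100 mm long along the cabinet's y, 11 mm thick) of the one wide top drawer. It stands 35 mm off the drawer's front and 25 mm below the cabinet's top, 190 mm above the bench.
- drawer (a joint): How far the wide top drawer is out, m. 0: shut; 0.18: at its stop. It slides to the cabinet's -x with 2.5 N of friction.
- drawer_bay (a point): Centre of the floor of the drawer's large bay (176 x 176 mm, walls 48 mm high), which holds the link; floor 147 mm above the bench. With the drawer at its stop the whole bay is out in front of the cabinet. The narrow bay on the -y side holds fittings.
- link: Steel belt-tensioner link lying flat in the drawer, any way round: big round eye 44 mm across and 26 mm high at x = +50 mm, small eye 32 mm across and 20 mm high at x = -50 mm, joined by a straight bar 22 mm wide and 16 mm high. Flat underside. 0.4 kg with its bush. Origin: underside, midway between the eyes; x towards the big eye, z up.
- link_grip (a point): Good place to grip the link across its bar: on the bar, 24 mm from the link's origin towards the small eye, 74 mm from the big eye's centre, 8 mm above the underside.
- bush_top (a point): Centre of the top face of the bronze bush that is started in the link's big eye: a round flange 34 mm across and 3 mm thick standing 11 to 14 mm proud of the eye at the start.
- bush (a joint): How far the bush has been pressed in, m: 0 to 0.003 at the start; 0.014 is home, its flange down on the eye. It takes about 30 N. Home, its top is 29 mm above the underside of the link.
- oilcan: Bystander: oil squirt can, 68 mm across, body 115 mm tall with a thin spout to 190 mm, standing beside the press on the side away from the lever; origin under its centre.
- jar: Bystander: glass jar with a steel cap, 66 mm across and 85 mm tall, standing on top of the cabinet; origin under its centre.
- carton: Bystander: cardboard carton 80 x 70 x 60 mm, standing on top of the cabinet; origin under its centre.
- bin: Bystander: open parts bin 110 x 80 x 50 mm with fittings in it, on the bench between press and cabinet; origin under its centre.
- tin: Bystander: short tin 62 mm across and 60 mm tall at the far left of the bench; origin under its centre.
- wrench: Bystander: steel wrench 200 mm long lying flat on the bench near the robot, left; origin under its centre.
- driver: Bystander: screwdriver 200 mm long lying on the bench near the robot, right; origin under its centre.
- spray: Bystander: spray can 66 mm across, 190 mm tall, standing in front of the robot between the ways to the press and the cabinet; origin under its centre.

How it is judged:
By the outcome, as a careful person would: the job done as asked, in the order asked, and still so for the second after the job is handed in, with the robot touching nothing.
It also fails if it takes over 72 s, if anything falls off the work surface, if the arm or the gripper's body presses on something with over 40 N, if the wrist force passes 120 N, or if a joint passes its speed limit or range.

## Robot

A 7-joint arm with a two-finger parallel gripper is mounted at the origin on the work surface. World frame = base frame: x ahead of the robot, y to its left, z up, the work surface at z = 0. Lengths are in m, angles in rad, forces in N, time in s.
With the tool pointing down it reaches from about 0.4 to 0.925 m from the base axis. Payload 4.1 kg.
Tool frame: the origin (TCP) lies at the centre of the arm's flange, where the gripper is bolted on; the fingertips stand 173 mm ahead of it and the grasp point (between the pads) lies 155 mm ahead of it; z points along the fingers, y is the line along which they close (so a half turn about z gives the same grasp; the last joint's range is limited). The gripper opens to 85 mm and grips with 20 to 120 N. Pads are 22 mm wide; open, the fingers measure 114 mm over their backs; the gripper's body (76 mm by 85 mm) begins 54 mm behind the grasp point. The pads swing forward as they close: fully open they stand 13 mm farther back than shut.
Start: joints at [-0.099, 0.398, 0.045, 1.537, -0.019, 1.207, -0.051], TCP at [0.65, 0, 0.405] pointing down, gripper open.
Joint ranges: [-2.82, 2.82], [-0.49, 2.23], [-1.37, 1.46], [0, 2.46], [-1.36, 4.5], [0.23, 2], [-2.94, 2.94]. Speed limits (rad/s): [2.57, 2.57, 3.14, 3.14, 3.14, 3.14, 3.14].

## Interface

Orientations are given as a unit quaternion [x, y, z, w].
In Python, from plant import arm, cams, job gives the robot as it stands.
- The arm moves only by the tool send_rows, never from a script. Its argument "steps" is a list of rows, each an object with "slide": the shift along the tool's x, y, z in mm, a list of three; "yaw": the turn about the tool's z in degrees. In form: [{"slide": [tx, ty, tz], "yaw": yaw}, ...]. A call has 1 to 8 rows; each row is the pose to reach, as a shift and turn from the pose commanded when the call began, along the tool's axes at that moment; what a row does not reach only later rows make up. A row lasts 1/8 s, in which the tool goes at most 62.5 mm and 10.7 degrees, less where a joint would pass 70% of its speed; a pose out of reach is approached as far as the arm can. A call with a gripper value outside its range is refused whole. "gripper" is the closure, from 0 (fully open) to 1 (shut), set as the call begins (left out, the last holds). The fingers move at their own pace and stop on an object; "squeeze" is the grip in N (left out, the last holds). Time passes only in rows, so rows that repeat a pose let the fingers close. It gives the time, the measured TCP pose, the force, the opening and the grip force at its end, in the units of the state.
- arm.read_state(): the state, without advancing time (a new reading comes with each control period).
- cams.snapshot(name): name is "scene" or "side" or "wrist"; returns the picture (480x640x3 uint8, red, green, blue); there is no depth.
- cams.camera_info(name): a dict with "intrinsics" (3x3 intrinsics, pixels), "pose" (4x4, takes a point from camera to world coordinates). Camera axes: x right, y down, z forward; pixel columns grow to the right and rows downward; lengths in m; the calibration is good to about 2 mm. The wrist camera is an equidistant fisheye: a pixel r from the principal point sees the ray r / f radians off the axis. A picture is of the moment at which its call begins: read the wrist's pose just before it. camera_info takes no time and is no camera call; for the wrist camera it gives the pose at the moment of the call.
- job.finish_job(): hands the job in; it is judged then, once.
Trained networks look in the newest picture that a camera, given by its name, has taken for a name from the list of things; names that differ only in an ending like _2 or _b are one class to them, and where a whole thing is asked for, a point or a joint stands for the part that bears it (a point fixed in the world has none). Each returns a list of dicts, best first, with "score" (0 to 1); they miss things now and then, are a little off and sometimes report something else, mostly with a low value. They report only what shows in the picture. A call takes as long as a camera call.
- cams.boxes_of(camera, name): "uv" ([column, row] in pixels, amid what is visible of it).
- cams.trace(camera, name): "mask" (480x640 bool, what is visible of it) and "uv" ([column, row] in pixels, amid what is visible of it).
The state is a dict: "time_s": time; "q": joint angles; "joint_velocities": joint speeds; "effort": joint torques, N m; "position": TCP position; "eef_rot": TCP orientation; "wrist_force": force on the tool from outside, world axes, zero at the start; "torque": the same for the moment, N m; "gripper_width": finger opening in m; "gripper_force": force on a finger pad.
Only numpy, scipy, OpenCV 4.12 (cv2) and the standard library are available. Lean on these libraries where they do the work, as an engineer would, in place of code of your own. Each camera call takes 0.05 s, during which the arm holds its last target. There are 200 camera calls.

## Working session

There is one attempt and no reset: what is moved stays moved. The work goes in short steps, Python scripts to look and compute and a tool call to move; the robot and the scene stay as the last step left them, time stands still between calls to the robot, and variables do not carry over. Pictures are saved under pics/ and viewed, at most 10 in all, crops included, and the job is handed in when it is done.

Besides the shell and the picture viewer there is one more tool, called after "Request:" as name(argument=value, ...) on one line, values as JSON. send_rows: Moves the arm, as the interface text tells. Its arguments: {"type":"object","properties":{"steps":{"type":"array"},"gripper":{"type":"number"},"squeeze":{"type":"number"}},"required":["steps"]}

```bash
ls; mkdir -p pics
python3 - <<'E'
from plant import arm,cams,job
import cv2,numpy as np
s=arm.read_state();print(s)
for c in ["scene","side"]:
    im=cams.snapshot(c);cv2.imwrite(f"pics/{c}0.png",im[:,:,::-1])
    i=cams.camera_info(c);print(c,np.round(i["intrinsics"],2).tolist(),np.round(i["pose"],4).tolist())
    for n in ["press","lever_grip","drawer_handle","ram_foot","table_spot","lever_pivot","cabinet","spray","bin","oilcan","jar","carton"]:
        r=cams.boxes_of(c,n);print(n,[(np.round(x["uv"],1).tolist(),round(x["score"],2)) for x in r[:2]])
print(cams.camera_info("wrist"))
E
```

```text
pics
{'time_s': 0.0, 'q': array([-0.09899079,  0.39920636,  0.0450466 ,  1.5378912 , -0.01866848,
        1.20689638, -0.05072003]), 'joint_velocities': array([-1.20307764e-03,  1.14373578e-03,  1.61932539e-04,  9.59220487e-05,
       -3.62547030e-04, -2.37672691e-03, -1.12780689e-04]), 'effort': array([-9.65094187e-04, -4.75129580e+01,  1.36406265e+00, -2.54227209e+01,
        1.14684159e-02,  9.53188282e-03,  3.56541250e-05]), 'position': array([6.49702828e-01, 2.72349949e-05, 4.03649134e-01]), 'eef_rot': array([ 7.07077384e-01,  7.07135484e-01, -7.58279026e-04, -6.36890167e-04]), 'wrist_force': array([-0.44990509,  0.43403596, -0.06426493]), 'torque': array([-0.00281366, -0.06892904, -0.02926268]), 'gripper_force': 0.0, 'gripper_width': 0.08543206704978148}
scene [[468.29, 0.0, 325.3], [0.0, 468.29, 244.11], [0.0, 0.0, 1.0]] [[0.9523, -0.1914, 0.2377, 0.2638], [-0.305, -0.6282, 0.7158, -0.782], [0.0123, -0.7541, -0.6566, 1.0088], [0.0, 0.0, 0.0, 1.0]]
press [([424.1, 351.1], 0.88)]
lever_grip [([366.7, 371.5], 0.74), ([318.1, 214.1], 0.52)]
drawer_handle [([320.2, 213.1], 0.75)]
r
[... 823 characters left out ...]
.4], 0.69)]
bin [([337.2, 283.6], 0.83)]
oilcan [([312.6, 242.5], 0.77), ([412.1, 144.2], 0.4)]
jar [([226.9, 210.4], 0.66)]
carton [([210.9, 250.5], 0.62), ([354.0, 196.1], 0.59)]
{'intrinsics': array([[371.64829954,   0.        , 313.10237951],
       [  0.        , 371.64829954, 245.50395891],
       [  0.        ,   0.        ,   1.        ]]), 'pose': array([[ 9.99999722e-01,  5.66945292e-04,  4.84927994e-04,
         6.50562763e-01],
       [ 6.84541498e-04, -9.55722665e-01, -2.94268106e-01,
         7.45383459e-02],
       [ 2.96622758e-04,  2.94268356e-01, -9.55722787e-01,
         3.73717235e-01],
       [ 0.00000000e+00,  0.00000000e+00,  0.00000000e+00,
         1.00000000e+00]])}
```

View pics/scene0.png

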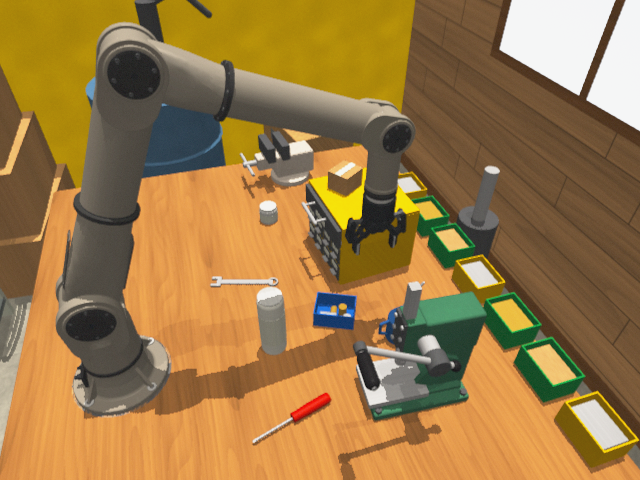

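View pics/side0.png

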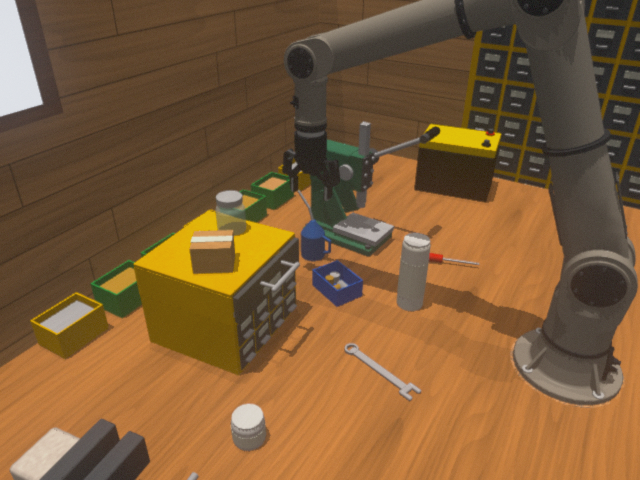

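```bash
cat > h.py <<'E'
from plant import arm,cams,job
import cv2,numpy as np
from scipy.spatial.transform import Rotation as R
def ray(c,uv,info=None):
    i=info or cams.camera_info(c);K=i["intrinsics"];T=i["pose"]
    a=(np.asarray(uv,float)-K[:2,2])/K[0,0]
    if c=="wrist":
        r=np.linalg.norm(a)+1e-12;d=np.r_[a/r*np.sin(r),np.cos(r)]
    else: d=np.r_[a,1]
    d=T[:3,:3]@d;return T[:3,3],d/np.linalg.norm(d)
def onz(c,uv,z,info=None):
    o,d=ray(c,uv,info);return o+d*(z-o[2])/d[2]
def proj(c,P,info=None):
    i=info or cams.camera_info(c);K=i["intrinsics"];T=i["pose"]
    p=(np.atleast_2d(P)-T[:3,3])@T[:3,:3]
    if c=="wrist":
        n=np.linalg.norm(p[:,:2],axis=1)+1e-12;th=np.arctan2(n,p[:,2]);a=p[:,:2]/n[:,None]*th[:,None]
    else: a=p[:,:2]/p[:,2:]
    return a*K[0,0]+K[:2,2]
def tri(rays):
    A=sum(np.eye(3)-np.outer(d,d) for o,d in rays);b=sum((np.eye(3)-np.outer(d,d))@o for o,d in rays)
    x=np.linalg.solve(A,b);return x,[np.linalg.norm((np.eye(3)-np.outer(d,d))@(x-o)) for o,d in rays]
def st():
    s=arm.read_state();Q=R.from_quat(s["eef_rot"]).as_matrix()
    print("t",round(s["time_s"],2),"pos",np.round(s["position"],4),"tool y ang",round(np.degrees(np.arctan2(Q[1,1],Q[0,1])),2),"w",round(s["gripper_width"],4),"gf",round(s["gripper_force"],1),"F",np.round(s["wrist_force"],1));return s,Q
def go(p,yang=None):
    """slide for TCP to world p; yaw so that tool y points at yang deg (mod 180)"""
    s,Q=st();d=Q.T@(np.asarray(p)-s["position"])*1000
    y=None
    if yang is not None:
        cur=np.degrees(np.arctan2(Q[1,1],Q[0,1]));y=-((yang-cur+90)%180-90)
    print("slide",np.round(d,1),"yaw",y);return d,y
def ends(m):
    m=m.astype(np.uint8);p=np.argwhere(m)[:,::-1].astype(float);c=p.mean(0);u=np.linalg.svd(p-c,full_matrices=False)[2][0];t=(p-c)@u
    return c,c+u*np.percentile(t,1),c+u*np.percentile(t,99),len(p)
E
python3 - <<'E'
from h import *
print("cab top side",[np.round(onz("side",p,.215),3).tolist() for p in [(237,290),(299,236),(138,264),(213,215)]])
print("cab scene FL",onz("scene",(307,184),.215))
for c in ["scene","side"]:
    for n in ["drawer_handle","lever_grip"]:
        r=cams.trace(c,n)
        for x in r[:2]: print(c,n,round(x["score"],2),[np.round(e,1).tolist() if not isinstance(e,int) else e for e in ends(x["mask"])])
print("grip tri",tri([ray("scene",(366.7,366)),ray("side",(431,134))]))
print("handle",onz("scene",(314,212),.19),onz("side",(281,277),.19))
for c,n,u,z in [("side","spray",(412.5,306),0),("scene","spray",(272,352),0),("side","bin",(337.2,283.6),.025),("scene","bin",(333,310),.025),("side","oil",(313,258),0),("side","carton",(211,251),.245),("side","jar",(229,211),.26)]: print(c,n,onz(c,u,z).round(3))
im=cams.snapshot("wrist");cv2.imwrite("pics/w0.png",im[:,:,::-1])
for n in ["press","lever_grip","drawer_handle","ram_foot","table_spot","cabinet"]:
    r=cams.boxes_of("wrist",n);print(n,[(np.round(x["uv"],1).tolist(),round(x["score"],2)) for x in r[:2]])
E
```

```text
cab top side [[0.59, 0.37, 0.215], [0.595, 0.14, 0.215], [0.819, 0.404, 0.215], [0.823, 0.163, 0.215]]
cab scene FL [0.58273338 0.36313214 0.215     ]
scene drawer_handle 0.94 [[321.7, 215.5], [304.2, 188.3], [340.0, 243.8], 1049]
scene lever_grip 0.78 [[367.6, 371.0], [362.0, 353.3], [373.0, 387.6], 512]
side drawer_handle 0.68 [[266.6, 279.8], [298.7, 245.2], [233.5, 315.5], 2286]
grip tri (array([ 0.48182634, -0.35790915,  0.31976928]), [np.float64(0.0020391904404645925), np.float64(0.0020391904404645613)])
handle [0.57214414 0.25457016 0.19      ] [0.56142967 0.2628927  0.19      ]
side spray [ 0.364 -0.02   0.   ]
scene spray [ 0.367 -0.047  0.   ]
side bin [0.555 0.024 0.025]
scene bin [0.556 0.021 0.025]
side oil [ 0.689 -0.078  0.   ]
side carton [0.69  0.323 0.245]
side jar [0.747 0.191 0.26 ]
press [([317.5, 385.0], 0.74)]
lever_grip [([317.6, 386.4], 0.59)]
drawer_handle [([224.0, 18.4], 0.93)]
ram_foot []
table_spot [([318.8, 383.0], 0.83)]
cabinet [([426.7, 33.0], 0.94)]
```

View pics/w0.png

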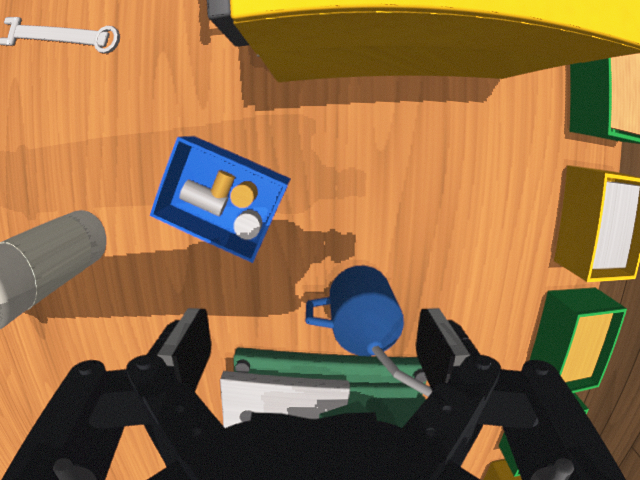

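The views show the press on the right, with its grip at about (0.48,-0.36,0.32). The cabinet is on the left and its handle is near (0.565,0.258,0.19). The wrist view shows the bin at (220,195), the oil can at (365,310) and the cabinet's right edge at the top. I'll move in front of the cabinet for a closer look.

Request:
send_rows(steps=[{"slide":[45,-27,-12],"yaw":0},{"slide":[90,-55,-25],"yaw":0},{"slide":[135,-82,-37],"yaw":0},{"slide":[180,-110,-50],"yaw":0},{"slide":[180,-110,-50],"yaw":0}], gripper=0.62, squeeze=60)

```text
time_s: 2.48
position: [0.5377, 0.1853, 0.4564]
eef_rot: [0.704, 0.71, 0.002, -0.001]
wrist_force: [0.3, 0.2, -0.7]
gripper_width: 0.0327
gripper_force: 0.0
```

Run:
```python
from h import *
st();i=cams.camera_info("wrist");im=cams.snapshot("wrist");cv2.imwrite("pics/w1.png",im[:,:,::-1])
r=cams.trace("wrist","drawer_handle")
for x in r[:2]:
    e=ends(x["mask"]);print(x["score"],e,[onz("wrist",p,.19,i).round(4) for p in e[:3]])
for c in("scene","side"):
    cams.snapshot(c)
    r=cams.trace(c,"drawer_handle")
    for x in r[:1]:
        e=ends(x["mask"]);print(c,x["score"],e,[onz(c,p,.19).round(4) for p in e[:3]])
```

```text
t 2.48 pos [0.5377 0.1853 0.4564] tool y ang 0.55 w 0.0327 gf 0.0 F [ 0.3  0.2 -0.7]
0.7 (array([390.84080247, 153.03907407]), array([382.06990497,   4.11487666]), array([400.68201487, 320.13653   ]), 16200) [array([0.5877, 0.2504, 0.19  ]), array([0.5811, 0.3495, 0.19  ]), array([0.6034, 0.132 , 0.19  ])]
0.57 (array([468.98907178, 173.2269079 ]), array([395.26964007,  13.49086824]), array([535.95465341, 318.32863421]), 66159) [array([0.643 , 0.2401, 0.19  ]), array([0.5896, 0.3436, 0.19  ]), array([0.7233, 0.1273, 0.19  ])]
scene 0.74 (array([322.61860941, 217.38854806]), array([304.13479429, 189.48572879]), array([341.28227238, 245.56286227]), 978) [array([0.5883, 0.2232, 0.19  ]), array([0.576 , 0.3728, 0.19  ]), array([0.5991, 0.0926, 0.19  ])]
```

View pics/w1.png

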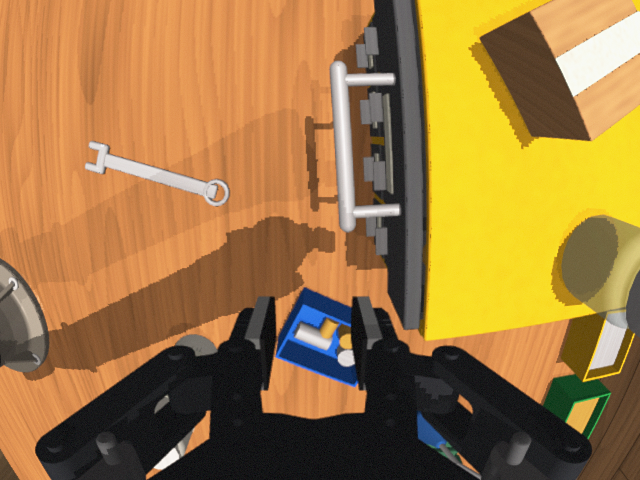

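Run:
```python
from h import *
a,b=[onz("wrist",p,.193) for p in [(338,67),(348,225)]]
print(a,b,np.linalg.norm(a-b),np.degrees(np.arctan2(-(a-b)[0],(a-b)[1])))
a2,b2=[onz("wrist",p,.215) for p in [(413,20),(425,338)]]
print(a2,b2,np.degrees(np.arctan2(-(a2-b2)[0],(a2-b2)[1])))
m=(a+b)/2;yaw=np.degrees(np.arctan2(-(a-b)[0],(a-b)[1]))
m[0]-=.000;go([m[0],m[1],.445],yaw)
```

```text
[0.55656343 0.29508414 0.193     ] [0.56356534 0.1954937  0.193     ] 0.09983627972248665 4.021681379023824
[0.59804602 0.32200494 0.215     ] [0.61631833 0.12335622 0.215     ] 5.255447940186296
t 2.77 pos [0.5407 0.1784 0.4543] tool y ang -0.16 w 0.0324 gf 0.0 F [0.4 0.4 0.4]
slide [66.9 19.2  9.2] yaw -4.183841500397193
```

Request:
send_rows(steps=[{"slide":[37,8,4],"yaw":-2.5},{"slide":[74,16,9],"yaw":-5},{"slide":[74,16,9],"yaw":-5},{"slide":[74,16,9],"yaw":-5},{"slide":[74,16,9],"yaw":-5}])

```text
time_s: 3.4
position: [0.5565, 0.2522, 0.4458]
eef_rot: [0.677, 0.736, -0.0, 0.0]
wrist_force: [0.1, -0.0, 0.3]
gripper_width: 0.0322
gripper_force: 0.0
```

Run:
```python
from h import *
st();i=cams.camera_info("wrist");np.save("i.npy",i);im=cams.snapshot("wrist");cv2.imwrite("pics/w2.png",im[:,:,::-1])
st()
```

```text
t 3.4 pos [0.5565 0.2522 0.4458] tool y ang 4.83 w 0.0322 gf 0.0 F [ 0.1 -0.   0.3]
t 3.45 pos [0.5564 0.2524 0.4459] tool y ang 4.85 w 0.0327 gf 0.0 F [ 0.8  0.8 -1. ]
```

View pics/w2.png

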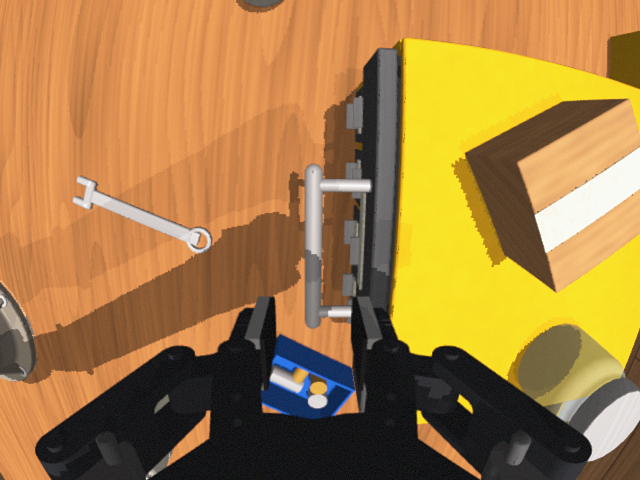

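Run:
```python
from h import *
i=np.load("i.npy",allow_pickle=True).item()
a,b=[onz("wrist",p,.193,i) for p in [(313,169),(313,322)]]
print(a,b,np.linalg.norm(a-b),np.degrees(np.arctan2(-(a-b)[0],(a-b)[1])))
m=(a+b)/2
go([m[0],m[1],.345],None)
```

```text
[0.55254357 0.30568437 0.193     ] [0.56118475 0.20420242 0.193     ] 0.10184918715340598 4.866991728035375
t 3.45 pos [0.5564 0.2524 0.4459] tool y ang 4.85 w 0.0327 gf 0.0 F [ 0.8  0.8 -1. ]
slide [  2.5   0.6 100.9] yaw None
```

Request:
send_rows(steps=[{"slide":[2,-1,35],"yaw":0},{"slide":[2,-1,70],"yaw":0},{"slide":[2,-1,100],"yaw":0},{"slide":[2,-1,100],"yaw":0},{"slide":[2,-1,100],"yaw":0}])

```text
time_s: 4.08
position: [0.5554, 0.2557, 0.3472]
eef_rot: [0.676, 0.737, 0.001, 0.001]
wrist_force: [-0.4, -0.1, -0.5]
gripper_width: 0.0328
gripper_force: 0.0
```

Request:
send_rows(steps=[{"slide":[0,0,0],"yaw":0},{"slide":[0,0,0],"yaw":0},{"slide":[0,0,0],"yaw":0},{"slide":[0,0,0],"yaw":0},{"slide":[0,0,0],"yaw":0}], gripper=1, squeeze=40)

```text
time_s: 4.7
position: [0.5555, 0.2561, 0.3476]
eef_rot: [0.676, 0.737, 0.002, 0.001]
wrist_force: [-0.0, -0.7, 6.8]
gripper_width: 0.0098
gripper_force: 39.2
```

Request:
send_rows(steps=[{"slide":[0,-20,0],"yaw":0},{"slide":[0,-45,0],"yaw":0},{"slide":[0,-75,0],"yaw":0},{"slide":[0,-105,0],"yaw":0},{"slide":[0,-135,0],"yaw":0},{"slide":[0,-160,0],"yaw":0},{"slide":[0,-175,0],"yaw":0},{"slide":[0,-182,0],"yaw":0}])

```text
time_s: 5.7
position: [0.3755, 0.2412, 0.3477]
eef_rot: [0.675, 0.738, 0.006, 0.002]
wrist_force: [16.6, 4.1, -6.6]
gripper_width: 0.0093
gripper_force: 39.8
```

Request:
send_rows(steps=[{"slide":[0,0,0],"yaw":0},{"slide":[0,0,0],"yaw":0},{"slide":[0,0,0],"yaw":0}])

```text
time_s: 6.08
position: [0.376, 0.2413, 0.3476]
eef_rot: [0.676, 0.737, 0.005, 0.001]
wrist_force: [7.3, 3.5, 2.5]
gripper_width: 0.0093
gripper_force: 40.6
```

Request:
send_rows(steps=[{"slide":[0,1,0],"yaw":0},{"slide":[0,1,0],"yaw":0},{"slide":[0,1,0],"yaw":0}], gripper=0.62)

```text
time_s: 6.45
position: [0.3741, 0.2398, 0.3452]
eef_rot: [0.676, 0.737, -0.001, -0.0]
wrist_force: [0.3, -0.1, 1.0]
gripper_width: 0.0325
gripper_force: 0.0
```

Request:
send_rows(steps=[{"slide":[0,0,-40],"yaw":0},{"slide":[0,0,-80],"yaw":0},{"slide":[-30,40,-120],"yaw":0},{"slide":[-60,80,-120],"yaw":0},{"slide":[-80,125,-120],"yaw":0},{"slide":[-80,125,-120],"yaw":0},{"slide":[-80,125,-120],"yaw":0},{"slide":[-80,125,-120],"yaw":0}], gripper=0.3)

```text
time_s: 7.45
position: [0.5049, 0.1723, 0.4656]
eef_rot: [0.675, 0.738, -0.0, -0.0]
wrist_force: [0.1, 0.3, -0.5]
gripper_width: 0.0598
gripper_force: 0.0
```

Run:
```python
from h import *
st();i=cams.camera_info("wrist");np.save("i.npy",i);im=cams.snapshot("wrist");cv2.imwrite("pics/w3.png",im[:,:,::-1])
for n in ["link","bush_top","link_grip"]:
    r=cams.trace("wrist",n)
    for x in r[:2]:
        z={"link":.165,"bush_top":.187,"link_grip":.163}[n];e=ends(x["mask"]);print(n,round(x["score"],2),np.round(x["uv"],1),e,[onz("wrist",p,z,i).round(4) for p in e[:3]])
st()
```

```text
t 7.45 pos [0.5049 0.1723 0.4656] tool y ang 5.13 w 0.0598 gf 0.0 F [ 0.1  0.3 -0.5]
link 0.69 [334.8  82. ] (array([330.80177474,  87.01324232]), array([388.78556694,  26.87355381]), array([262.02953392, 158.34250494]), 7325) [array([0.5079, 0.2823, 0.165 ]), array([0.5457, 0.3338, 0.165 ]), array([0.4632, 0.2264, 0.165 ])]
link 0.54 [596.4  79.6] (array([597.09325232,  81.50630581]), array([592.55874613,  19.28359743]), array([601.84773543, 146.74754783]), 10863) [array([0.7414, 0.3369, 0.165 ]), array([0.7343, 0.3957, 0.165 ]), array([0.7555, 0.2795, 0.165 ])]
bush_top 0.6 [376.7  41.9] (array([373.73228346,  40.53262092]), array([354.06393231,  28.40366479]), array([393.55318483,  52.75565076]), 1778) [array([0.5325, 0.3151, 0.187 ]), array([0.5188, 0.322 , 0.187 ]), array([0.5465, 0.3085, 0.187 ])]
link_grip 0.93 [336.6  82.8] (array([330.78947368,  87.16147025]), array([388.02738888,  27.76921982]), array([262.64100447, 157.8749289 ]), 6992) [array([0.508 , 0.2824, 0.163 ]), array([0.5455, 0.3336, 0.163 ]), array([0.4634, 0.2266, 0.163 ])]
link_grip 0.16 [618. 266.] (array([616.33088061, 267.86826489]), array([612.56275426, 223.90138207]), array([620.68694802, 318.69530414]), 4213) [array([0.8169, 0.1674, 0.163 ]), array([0.7925, 0.2112, 0.163 ]), array([0.8552, 0.1092, 0.163 ])]
t 7.65 pos [0.5054 0.1718 0.4659] tool y ang 5.07 w 0.0594 gf 0.0 F [ 0.5 -0.5 -0.1]
```

View pics/w3.png

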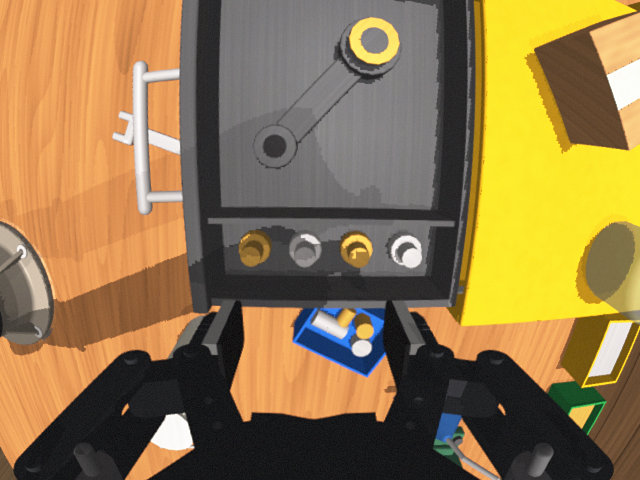

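Run:
```python
from h import *
i=np.load("i.npy",allow_pickle=True).item()
s=onz("wrist",(275,146),.167,i);b=onz("wrist",(373,40),.185,i)
print(s,b,np.linalg.norm((b-s)[:2]))
a=np.degrees(np.arctan2(*(b-s)[1::-1]));print("link ang",a)
u=(b-s)[:2]/np.linalg.norm((b-s)[:2]);m=(s+b)[:2]/2;g=m-u*.024;print("g",g)
print("walls",[onz("wrist",p,.147,i).round(3) for p in [(222,205),(438,205)]])
go([*g,.43],a+90)
print(arm.read_state()["q"].round(2))
```

```text
[0.47215635 0.23611203 0.167     ] [0.53224816 0.31596298 0.185     ] 0.0999359795984398
link ang 53.03672039348452
g [0.48777098 0.256861  ]
walls [array([0.431, 0.186, 0.147]), array([0.605, 0.202, 0.147])]
t 7.65 pos [0.5054 0.1718 0.4659] tool y ang 5.07 w 0.0594 gf 0.0 F [ 0.5 -0.5 -0.1]
slide [ 86.3 -10.   35.9] yaw 42.03675308570337
[-0.39  0.15 -0.02  1.73  0.    1.27 -0.32]
```

Request:
send_rows(steps=[{"slide":[20,0,0],"yaw":-10.5},{"slide":[40,0,0],"yaw":-21},{"slide":[60,-5,0],"yaw":-31.5},{"slide":[86,-10,0],"yaw":-42},{"slide":[86,-10,10],"yaw":-52.5},{"slide":[86,-10,20],"yaw":-63},{"slide":[86,-10,30],"yaw":-73.5},{"slide":[86,-10,36],"yaw":-84}], gripper=0.48)

```text
time_s: 8.65
position: [0.4881, 0.2563, 0.4293]
eef_rot: [0.005, 1.0, -0.0, -0.0]
wrist_force: [-0.6, 0.2, 0.4]
gripper_width: 0.0442
gripper_force: 0.0
```

Request:
send_rows(steps=[{"slide":[0,0,0],"yaw":-10.5},{"slide":[0,0,0],"yaw":-21},{"slide":[0,0,0],"yaw":-31.5},{"slide":[0,0,0],"yaw":-42},{"slide":[0,0,0],"yaw":-54},{"slide":[0,0,0],"yaw":-54},{"slide":[0,0,0],"yaw":-54},{"slide":[0,0,0],"yaw":-54}])

```text
time_s: 9.65
position: [0.4885, 0.2562, 0.4298]
eef_rot: [-0.446, 0.895, -0.0, 0.0]
wrist_force: [0.0, -0.7, -0.0]
gripper_width: 0.0445
gripper_force: 0.0
```

Run:
```python
from h import *
go([.4878,.2569,.323],143.04)
i=cams.camera_info("wrist");np.save("i.npy",i);im=cams.snapshot("wrist");cv2.imwrite("pics/w4.png",im[:,:,::-1])
print(proj("wrist",[[.4722,.2361,.167],[.5322,.316,.185]],i))
```

```text
t 9.65 pos [0.4885 0.2562 0.4298] tool y ang 142.93 w 0.0445 gf 0.0 F [ 0.  -0.7 -0. ]
slide [ -0.2   1.  106.8] yaw -0.11398039444199526
[[315.82846579 212.49849142]
 [315.95106458 361.00063995]]
```

View pics/w4.png

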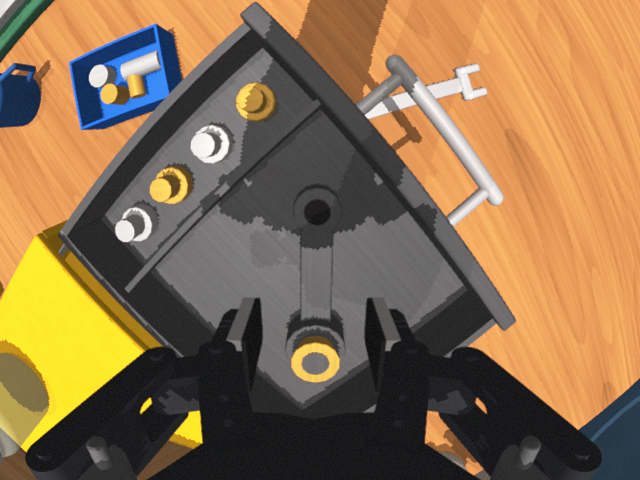

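Request:
send_rows(steps=[{"slide":[0,1,40],"yaw":0},{"slide":[0,1,80],"yaw":0},{"slide":[0,1,100],"yaw":0},{"slide":[0,1,105],"yaw":0},{"slide":[0,1,105],"yaw":0},{"slide":[0,1,105],"yaw":0}])

```text
time_s: 10.45
position: [0.4882, 0.2571, 0.326]
eef_rot: [-0.446, 0.895, 0.0, 0.001]
wrist_force: [-0.4, 0.1, 0.7]
gripper_width: 0.0443
gripper_force: 0.0
```

Request:
send_rows(steps=[{"slide":[0,0,0],"yaw":0},{"slide":[0,0,0],"yaw":0},{"slide":[0,0,0],"yaw":0},{"slide":[0,0,0],"yaw":0},{"slide":[0,0,0],"yaw":0}], gripper=1, squeeze=100)

```text
time_s: 11.08
position: [0.488, 0.2571, 0.3261]
eef_rot: [-0.446, 0.895, 0.0, 0.001]
wrist_force: [-0.8, -0.5, 5.5]
gripper_width: 0.019
gripper_force: 98.8
```

Request:
send_rows(steps=[{"slide":[0,0,-30],"yaw":0},{"slide":[0,0,-75],"yaw":0},{"slide":[0,0,-120],"yaw":0},{"slide":[20,-35,-140],"yaw":0},{"slide":[48,-80,-155],"yaw":0},{"slide":[75,-125,-174],"yaw":0},{"slide":[102,-170,-174],"yaw":0},{"slide":[130,-215,-174],"yaw":0}])

```text
time_s: 12.08
position: [0.5813, 0.0219, 0.4977]
eef_rot: [-0.446, 0.895, 0.0, -0.001]
wrist_force: [0.8, 0.7, -3.9]
gripper_width: 0.0189
gripper_force: 98.7
```

Request:
send_rows(steps=[{"slide":[15,-25,0],"yaw":0},{"slide":[24,-41,0],"yaw":0},{"slide":[24,-41,0],"yaw":0},{"slide":[24,-41,0],"yaw":0}])

```text
time_s: 12.58
position: [0.5992, -0.0181, 0.4985]
eef_rot: [-0.448, 0.894, 0.001, -0.0]
wrist_force: [-0.3, -0.2, -4.6]
gripper_width: 0.0188
gripper_force: 98.7
```

Run:
```python
from h import *
st();i=cams.camera_info("wrist");np.save("i.npy",i);w=cams.snapshot("wrist");s=cams.snapshot("scene");d=cams.snapshot("side")
cv2.imwrite("pics/w5.png",w[:,:,::-1])
canvas=np.zeros((600,800,3),np.uint8)
canvas[:320,:426]=cv2.resize(w,(426,320))
canvas[:320,426:800]=cv2.resize(s[260:420,330:517],(374,320))
canvas[320:600,:400]=cv2.resize(d[110:250,280:480],(400,280))
canvas[320:600,426:799]=cv2.resize(d[180:390,120:400],(373,280))
cv2.imwrite("pics/c5.png",canvas[:,:,::-1])
for c in("wrist","scene","side"):
    for n in ["table_spot","ram_foot","lever_grip","lever_pivot","press"]:
        r=cams.trace(c,n)
        for x in r[:1]: print(c,n,round(x["score"],2),np.round(x["uv"],1),[np.round(e,1).tolist() for e in ends(x["mask"])])
```

```text
t 12.57 pos [ 0.5992 -0.0181  0.4985] tool y ang 143.17 w 0.0188 gf 98.7 F [-0.3 -0.2 -4.6]
wrist table_spot 0.75 [109.8  80.7] [[112.0, 84.3], [-4.6, 106.8], [251.7, 57.4], 37907]
wrist ram_foot 0.68 [42.8 20.1] [[51.0, 21.1], [1.6, 6.3], [165.7, 55.6], 2788]
wrist press 0.58 [110.4  81. ] [[112.1, 84.6], [-4.8, 107.9], [251.4, 56.9], 38189]
scene table_spot 0.78 [421.8 354.9] [[421.7, 354.9], [374.9, 408.9], [469.9, 299.2], 11209]
scene ram_foot 0.96 [409.5 298.4] [[411.0, 304.0], [415.2, 282.5], [399.5, 364.0], 531]
scene lever_grip 0.83 [367.3 372.2] [[367.5, 370.3], [361.8, 353.1], [373.0, 387.3], 539]
scene lever_pivot 0.79 [394.2 356.4] [[400.1, 362.7], [355.0, 362.7], [457.0, 362.7], 1748]
scene press 0.9 [421.5 353.5] [[421.5, 355.0], [374.4, 409.2], [470.2, 298.9], 11520]
side table_spot 0.61 [347.2 196.3] [[352.3, 194.2], [376.5, 115.3], [336.9, 244.5], 6306]
side ram_foot 0.9 [365.5 145.3] [[362.8, 157.0], [364.6, 122.9], [360.0, 206.2], 494]
side lever_grip 0.7 [433.3 129.9] [[432.6, 132.4], [437.2, 129.2], [428.5, 135.3], 82]
side lever_pivot 0.69 [414.2 143.4] [[410.4, 142.2], [438.9, 131.3], [372.9, 156.5], 413]
side press 0.84 [351.9 195.8] [[351.8, 194.2], [374.1, 115.9], [337.4, 244.8], 6283]
```

View pics/c5.png

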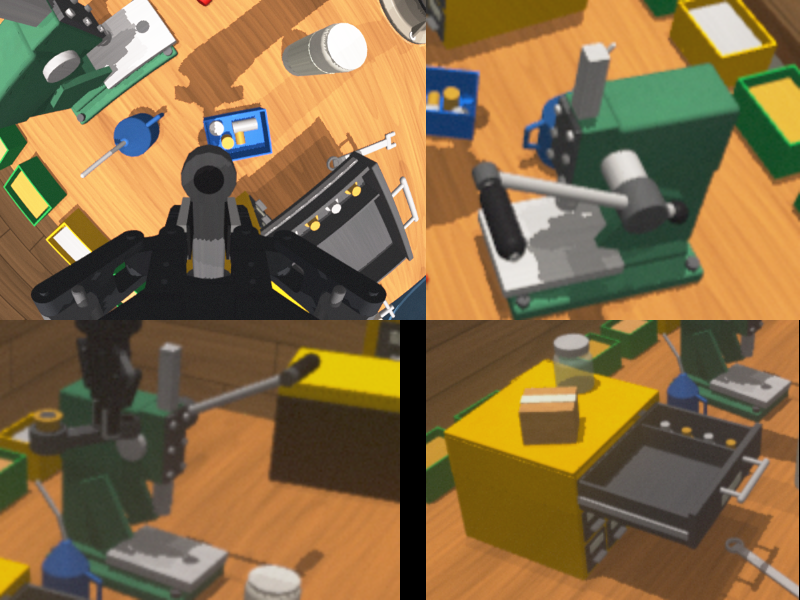

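Run:
```python
from h import *
from scipy.optimize import least_squares
i=np.load("i.npy",allow_pickle=True).item()
obs=[("scene",(-.094,-.137,.320),(367.4,370.3)),("side",(-.094,-.137,.320),(430.5,134)),
("side",(.040,0,.1125),(361.5,206)),
("side",(-.045,-.055,.05),(394,223)),("side",(-.045,.055,.05),(373.5,240)),
("scene",(-.045,.055,.05),(356,360.5)),("scene",(-.045,-.055,.05),(375.5,403)),
("wrist",(-.045,.055,.05),(266,59)),
("scene",(-.094,-.100,.320),(362,353.2)),("scene",(-.094,-.174,.320),(373,387.4))]
def P(p,l):
    c,s=np.cos(p[2]),np.sin(p[2]);return np.array([p[0]+c*l[0]-s*l[1],p[1]+s*l[0]+c*l[1],l[2]])
inf={c:(i if c=="wrist" else cams.camera_info(c)) for c in("scene","side","wrist")}
f=lambda p:np.concatenate([proj(c,P(p,l),inf[c])[0]-np.array(u) for c,l,u in obs])
r=least_squares(f,[.57,-.23,0],loss="soft_l1",f_scale=1.5)
print(r.x,np.degrees(r.x[2]));print(f(r.x).reshape(-1,2).round(1))
for n,l in dict(ram=(.04,0,.05),grip=(-.094,-.137,.32),gp=(-.034,0,.05),pre=(-.154,0,.05)).items(): print(n,P(r.x,l).round(4))
np.save("press.npy",r.x)
# bush position in hand
b=cams.trace("scene","bush_top") 
for x in b[:1]:print(x["score"],x["uv"])
print(arm.read_state()["q"].round(2))
```

```text
[ 0.58655636 -0.23565158 -0.07773096] -4.453655969878936
[[ 0.  -0.4]
 [ 0.6 -1.2]
 [-1.4 -0.7]
 [-0.6  1.8]
 [ 1.3  0.8]
 [-0.7  3.5]
 [-6.6  1.7]
 [-0.6  2.1]
 [-0.7 -0.8]
 [ 1.1  1.2]]
ram [ 0.6264 -0.2388  0.05  ]
grip [ 0.4822 -0.3649  0.32  ]
gp [ 0.5527 -0.233   0.05  ]
pre [ 0.433  -0.2237  0.05  ]
[ 0.08  0.26 -0.15  1.52  0.04  1.36  2.43]
```

Request:
send_rows(steps=[{"slide":[38,1,0],"yaw":9},{"slide":[80,3,0],"yaw":19},{"slide":[125,4,0],"yaw":29},{"slide":[170,6,0],"yaw":39},{"slide":[215,8,40],"yaw":49},{"slide":[250,9,80],"yaw":57.7},{"slide":[264,10,120],"yaw":57.7},{"slide":[264,10,160],"yaw":57.7}])

```text
time_s: 14.52
position: [0.4316, -0.2265, 0.3381]
eef_rot: [0.043, 0.999, -0.0, 0.001]
wrist_force: [0.1, 0.5, -4.3]
gripper_width: 0.0189
gripper_force: 98.7
```

Request:
send_rows(steps=[{"slide":[0,0,40],"yaw":0},{"slide":[0,0,80],"yaw":0},{"slide":[0,0,95],"yaw":0},{"slide":[0,0,95],"yaw":0},{"slide":[0,0,95],"yaw":0}])

```text
time_s: 15.15
position: [0.4338, -0.2256, 0.2453]
eef_rot: [0.041, 0.999, -0.001, 0.002]
wrist_force: [0.2, 0.1, -4.0]
gripper_width: 0.0191
gripper_force: 98.7
```

Run:
```python
from h import *
st();p=np.load("press.npy");c,s=np.cos(p[2]),np.sin(p[2])
W=lambda x,y,z:[p[0]+c*x-s*y,p[1]+s*x+c*y,z]
go(W(-.034,0,.238),np.degrees(p[2])+90)
```

```text
t 15.15 pos [ 0.4338 -0.2256  0.2453] tool y ang 85.3 w 0.0191 gf 98.7 F [ 0.2  0.1 -4. ]
t 15.15 pos [ 0.4338 -0.2256  0.2453] tool y ang 85.3 w 0.0191 gf 98.7 F [ 0.2  0.1 -4. ]
slide [-119.1    2.3    7.8] yaw -0.24559873321258863
```

Request:
send_rows(steps=[{"slide":[-30,2,4],"yaw":0},{"slide":[-65,2,8],"yaw":0},{"slide":[-95,2,8],"yaw":0},{"slide":[-119,2,8],"yaw":0},{"slide":[-119,2,8],"yaw":0},{"slide":[-119,2,8],"yaw":0}])

```text
time_s: 15.9
position: [0.5511, -0.2331, 0.2365]
eef_rot: [0.041, 0.999, -0.0, 0.0]
wrist_force: [-1.1, -0.3, -3.9]
gripper_width: 0.019
gripper_force: 98.8
```

Run:
```python
from h import *
s0,Q=st();s=cams.snapshot("scene");d=cams.snapshot("side");w=cams.snapshot("wrist")
canvas=np.zeros((600,800,3),np.uint8)
canvas[:300,:400]=cv2.resize(s[300:375,360:460],(400,300),interpolation=cv2.INTER_CUBIC)
canvas[:300,400:]=cv2.resize(d[160:235,315:415],(400,300),interpolation=cv2.INTER_CUBIC)
canvas[300:,:400]=cv2.resize(w,(400,300))
canvas[300:,400:]=cv2.resize(s[240:420,290:530],(400,300))
cv2.imwrite("pics/c6.png",canvas[:,:,::-1])
p=np.load("press.npy");c,sn=np.cos(p[2]),np.sin(p[2])
b=s0["position"]-.074*Q[:,0];b[2]=s0["position"][2]-.179+.026+.0125
ram=np.array([p[0]+c*.04,p[1]+sn*.04,.1125])
for cam in("scene","side"):
    print(cam,"pred bush",proj(cam,b).round(1),"ram",proj(cam,ram).round(1))
    for n in("bush_top","ram_foot"):
        for x in cams.trace(cam,n)[:1]: print(n,round(x["score"],2),[np.round(e,1).tolist() for e in ends(x["mask"])])
```

```text
t 15.9 pos [ 0.5511 -0.2331  0.2365] tool y ang 85.29 w 0.019 gf 98.8 F [-1.1 -0.3 -3.9]
scene pred bush [[398.1 365.4]] ram [[399.5 360.9]]
bush_top 0.63 [[397.0, 368.5], [391.1, 365.9], [402.4, 370.8], 88]
ram_foot 0.96 [[410.5, 305.6], [414.9, 283.0], [399.1, 364.4], 600]
side pred bush [[360.4 210.4]] ram [[360.1 205.3]]
bush_top 0.17 [[346.0, 189.1], [356.2, 121.4], [337.4, 246.9], 6253]
ram_foot 0.68 [[362.8, 157.0], [364.6, 123.0], [360.2, 206.1], 496]
```

View pics/c6.png

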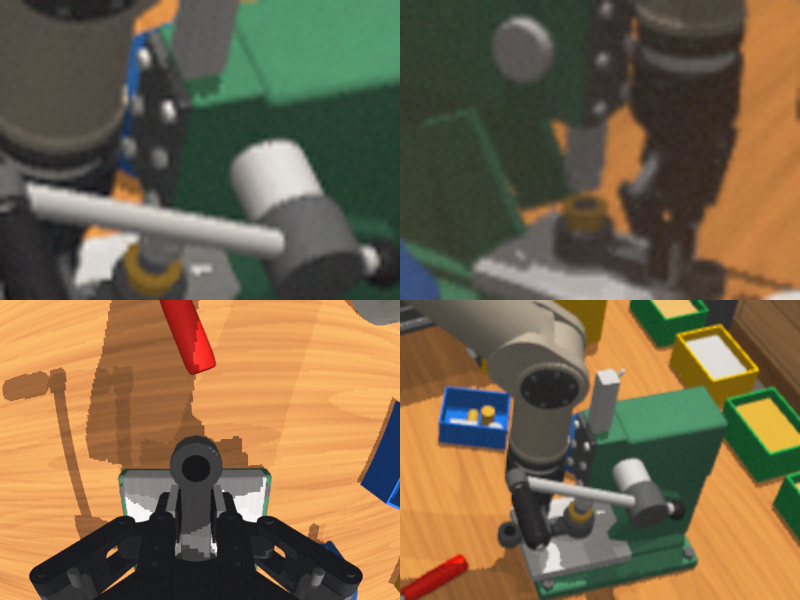

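Run:
```python
from h import *
s0,Q=st();p=np.load("press.npy")
a,b=[onz("wrist",np.array(q)*1.6,.05) for q in [(122,171),(269.5,169)]]
print(a,b,np.linalg.norm(a-b))
y=(a-b)/np.linalg.norm(a-b);print("yaw",np.degrees(np.arctan2(-y[0],y[1])))
y=y if y[1]>0 else -y
x=np.array([y[1],-y[0],0]);ram=(a+b)/2+.085*x;print("ram",ram)
bu=s0["position"]-.074*Q[:,0];print("bush",bu)
```

```text
t 16.25 pos [ 0.5512 -0.2329  0.2359] tool y ang 85.29 w 0.0188 gf 98.8 F [-1.1  0.8 -4.3]
[ 0.53347736 -0.28685485  0.05      ] [ 0.54081674 -0.17791569  0.05      ] 0.10918610286976771
yaw 176.14572771022958
ram [ 0.6219548  -0.23809889  0.05      ]
bush [ 0.62492013 -0.23900872  0.23586478]
```

Request:
send_rows(steps=[{"slide":[0,0,3],"yaw":0},{"slide":[0,0,5],"yaw":0},{"slide":[0,0,7],"yaw":0},{"slide":[0,0,7],"yaw":0}])

```text
time_s: 16.75
position: [0.5513, -0.2329, 0.2292]
eef_rot: [0.041, 0.999, 0.0, -0.0]
wrist_force: [-3.6, 2.2, 2.3]
gripper_width: 0.019
gripper_force: 99.4
```

Request:
send_rows(steps=[{"slide":[0,0,0],"yaw":0},{"slide":[0,0,0],"yaw":0},{"slide":[0,0,0],"yaw":0},{"slide":[0,0,-15],"yaw":0},{"slide":[0,0,-35],"yaw":0},{"slide":[15,0,-45],"yaw":0},{"slide":[45,0,-45],"yaw":0}], gripper=0.5)

```text
time_s: 17.62
position: [0.5065, -0.2292, 0.2753]
eef_rot: [0.041, 0.999, -0.0, 0.002]
wrist_force: [-1.4, -0.3, -0.7]
gripper_width: 0.0429
gripper_force: 0.0
```

Request:
send_rows(steps=[{"slide":[40,0,-20],"yaw":0},{"slide":[80,0,-60],"yaw":0},{"slide":[105,0,-110],"yaw":0},{"slide":[105,0,-160],"yaw":0},{"slide":[105,0,-160],"yaw":0}])

```text
time_s: 18.25
position: [0.4016, -0.2212, 0.4381]
eef_rot: [0.041, 0.999, -0.001, 0.004]
wrist_force: [0.4, -0.5, -0.7]
gripper_width: 0.0425
gripper_force: 0.0
```

Run:
```python
from h import *
s0,Q=st();print(s0["q"].round(2));i=cams.camera_info("wrist");w=cams.snapshot("wrist")
cv2.imwrite("pics/w7.png",w[:,:,::-1]);np.save("i.npy",i)
s=cams.snapshot("scene");d=cams.snapshot("side")
canvas=np.zeros((600,800,3),np.uint8)
canvas[:300,:400]=cv2.resize(s[300:390,350:470],(400,300),interpolation=cv2.INTER_CUBIC)
canvas[:300,400:]=cv2.resize(d[160:235,315:415],(400,300),interpolation=cv2.INTER_CUBIC)
canvas[300:,:400]=cv2.resize(w,(400,300))
canvas[300:,400:]=cv2.resize(s[240:420,290:530],(400,300))
cv2.imwrite("pics/c7.png",canvas[:,:,::-1])
for cam in("scene","side","wrist"):
    for n in("lever_grip","link"):
        for x in cams.trace(cam,n)[:1]: print(cam,n,round(x["score"],2),[np.round(e,1).tolist() for e in ends(x["mask"])])
p=np.load("press.npy");c,sn=np.cos(p[2]),np.sin(p[2])
W=lambda x,y,z:[p[0]+c*x-sn*y,p[1]+sn*x+c*y,z]
print("grip px",[(cam,proj(cam,W(-.094,-.137,.32)).round(1)) for cam in("scene","side","wrist")])
go(W(-.094,-.147,.53),np.degrees(p[2]))
```

```text
t 18.25 pos [ 0.4016 -0.2212  0.4381] tool y ang 85.25 w 0.0425 gf 0.0 F [ 0.4 -0.5 -0.7]
[ 0.3   0.02  0.12  1.93 -0.    1.18  1.9 ]
scene lever_grip 0.93 [[368.0, 370.7], [361.8, 353.1], [374.0, 387.5], 558]
scene link 0.92 [[381.5, 377.4], [405.4, 372.4], [349.4, 384.1], 642]
side link 0.89 [[371.5, 225.0], [353.8, 217.3], [393.7, 234.7], 504]
wrist lever_grip 0.9 [[20.6, 471.8], [36.1, 472.0], [6.1, 471.6], 442]
wrist link 0.81 [[314.5, 366.8], [314.5, 310.0], [314.6, 416.0], 2852]
grip px [('scene', array([[367.4, 369.9]])), ('side', array([[431.1, 132.8]])), ('wrist', array([[ 51.9, 503.3]]))]
t 18.7 pos [ 0.4019 -0.2205  0.4328] tool y ang 85.31 w 0.0426 gf 0.0 F [-0.1  0.2  0.4]
slide [ -91.7 -147.3  -97.4] yaw 89.76379794247292
```

View pics/c7.png

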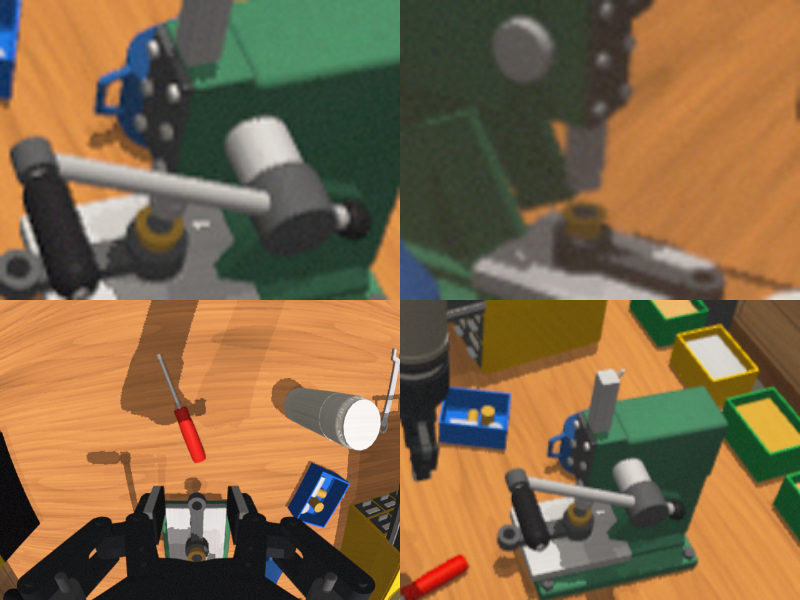

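The link lies on the table with the bush under the ram: bush ring at scene (398,367), ram foot straight above it. Next is the lever.

Request:
send_rows(steps=[{"slide":[0,-10,-45],"yaw":10},{"slide":[-10,-30,-80],"yaw":20},{"slide":[-25,-55,-97],"yaw":30},{"slide":[-45,-80,-97],"yaw":40},{"slide":[-65,-105,-97],"yaw":50},{"slide":[-80,-130,-97],"yaw":60},{"slide":[-92,-147,-97],"yaw":70},{"slide":[-92,-147,-97],"yaw":80}], gripper=0.3)

```text
time_s: 19.7
position: [0.4822, -0.376, 0.5293]
eef_rot: [0.676, 0.737, -0.001, -0.001]
wrist_force: [1.3, 0.1, -0.4]
gripper_width: 0.0597
gripper_force: 0.0
```

Request:
send_rows(steps=[{"slide":[0,0,0],"yaw":10},{"slide":[0,0,0],"yaw":10},{"slide":[0,0,0],"yaw":10},{"slide":[0,0,0],"yaw":10}])

```text
time_s: 20.2
position: [0.4816, -0.3746, 0.5307]
eef_rot: [0.735, 0.678, 0.0, -0.0]
wrist_force: [0.0, 0.1, -0.2]
gripper_width: 0.0596
gripper_force: 0.0
```

Run:
```python
from h import *
s0,Q=st();i=cams.camera_info("wrist");w=cams.snapshot("wrist");cv2.imwrite("pics/w8.png",w[:,:,::-1])
p=np.load("press.npy");c,sn=np.cos(p[2]),np.sin(p[2])
W=lambda x,y,z:[p[0]+c*x-sn*y,p[1]+sn*x+c*y,z]
print("pred",[proj("wrist",W(-.094,y,.32),i).round(1) for y in(-.1,-.137,-.174)])
for n in("lever_grip","bush_top","link"):
    for x in cams.trace("wrist",n)[:1]:
        e=ends(x["mask"]);print(n,x["score"],e)
        if n=="lever_grip":
            q=np.argwhere(x["mask"]);print(q.min(0),q.max(0),[onz("wrist",v,.32,i).round(4) for v in e[:3]])
go(W(-.094,-.147,.485),np.degrees(p[2]))
```

```text
t 20.2 pos [ 0.4816 -0.3746  0.5307] tool y ang -4.61 w 0.0596 gf 0.0 F [ 0.   0.1 -0.2]
pred [array([[311.2, 191.8]]), array([[311.4, 263.4]]), array([[311.7, 326.3]])]
bush_top 0.61 (array([425.9463807 ,  77.32171582]), array([421.31955457,  64.68629003]), array([430.95289348,  90.99403005]), 373)
link 0.86 (array([384.20437376,  77.2612326 ]), array([328.55045325,  73.09940644]), array([437.49457566,  81.24629879]), 2515)
t 20.4 pos [ 0.4815 -0.3746  0.5308] tool y ang -4.67 w 0.06 gf 0.0 F [ 0.3  0.6 -0.4]
slide [-0.3 -0.1 45.8] yaw -0.21309134535259489
```

Run:
```python
import cv2
g=cv2.cvtColor(cv2.imread("pics/w8.png"),cv2.COLOR_BGR2GRAY)
for r in(150,175,190,210,235,260,285): print(r,g[r,240:390:5].tolist())
```

```text
150 [167, 165, 175, 174, 171, 175, 168, 148, 170, 170, 169, 159, 171, 156, 156, 167, 167, 167, 174, 182, 171, 177, 174, 171, 183, 186, 185, 177, 175, 178]
175 [176, 172, 171, 175, 172, 172, 175, 159, 160, 125, 59, 85, 92, 103, 109, 109, 104, 101, 86, 69, 216, 216, 228, 227, 227, 227, 224, 226, 224, 223]
190 [178, 185, 177, 191, 184, 187, 191, 175, 163, 176, 60, 81, 92, 101, 106, 111, 102, 94, 83, 72, 182, 180, 164, 168, 177, 182, 179, 184, 179, 166]
210 [112, 105, 116, 185, 186, 180, 189, 180, 169, 112, 87, 25, 33, 33, 30, 31, 25, 30, 26, 33, 169, 181, 179, 180, 175, 178, 179, 185, 176, 167]
235 [114, 109, 110, 114, 116, 113, 117, 115, 108, 112, 25, 31, 32, 35, 43, 42, 40, 31, 33, 30, 180, 174, 181, 180, 177, 178, 176, 184, 172, 172]
260 [113, 116, 105, 120, 113, 110, 118, 109, 107, 111, 22, 35, 33, 34, 37, 40, 36, 37, 32, 26, 185, 171, 177, 177, 172, 168, 174, 188, 180, 175]
285 [184, 192, 179, 113, 116, 111, 117, 109, 108, 190, 35, 14, 21, 22, 24, 24, 22, 23, 20, 16, 177, 160, 176, 176, 172, 163, 183, 191, 186, 176]
```

Request:
send_rows(steps=[{"slide":[-2,0,20],"yaw":0},{"slide":[-2,0,40],"yaw":0},{"slide":[-2,0,55],"yaw":0},{"slide":[-2,0,55],"yaw":0},{"slide":[-2,0,55],"yaw":0}])

```text
time_s: 21.02
position: [0.4816, -0.3768, 0.4765]
eef_rot: [0.735, 0.678, 0.0, 0.001]
wrist_force: [-0.3, -0.3, 0.5]
gripper_width: 0.0602
gripper_force: 0.0
```

Request:
send_rows(steps=[{"slide":[0,0,0],"yaw":0},{"slide":[0,0,0],"yaw":0},{"slide":[0,0,0],"yaw":0},{"slide":[0,0,0],"yaw":0},{"slide":[0,0,0],"yaw":0}], gripper=1, squeeze=60)

```text
time_s: 21.65
position: [0.4814, -0.3768, 0.4763]
eef_rot: [0.735, 0.678, 0.0, 0.0]
wrist_force: [-1.1, 0.6, 4.1]
gripper_width: 0.0244
gripper_force: 58.7
```

Run:
```python
from h import *
s,Q=st();p=np.load("press.npy")
d0=np.array([np.cos(p[2]),np.sin(p[2]),0]);ex=Q.T@d0;ez=Q.T@np.array([0,0,1.])
a0=np.radians(30)
for k in range(0,27):
    th=min(k*.05,1.30);a=a0-th
    v=190*((np.cos(a0)-np.cos(a))*ex+(np.sin(a)-np.sin(a0))*ez);print(round(th,2),np.round(v,1).tolist())
```

```text
t 21.65 pos [ 0.4814 -0.3768  0.4763] tool y ang -4.7 w 0.0244 gf 58.7 F [-1.1  0.6  4.1]
0.0 [0.0, 0.0, 0.0]
0.05 [-0.0, -4.5, 8.3]
0.1 [-0.0, -8.7, 16.9]
0.15 [-0.0, -12.4, 25.6]
0.2 [-0.1, -15.6, 34.6]
0.25 [-0.1, -18.4, 43.7]
0.3 [-0.1, -20.8, 52.9]
0.35 [-0.1, -22.6, 62.2]
0.4 [-0.1, -24.1, 71.6]
0.45 [-0.1, -25.0, 81.0]
0.5 [-0.1, -25.5, 90.5]
0.55 [-0.1, -25.5, 100.0]
0.6 [-0.1, -25.0, 109.5]
0.65 [-0.1, -24.0, 118.9]
0.7 [-0.0, -22.6, 128.3]
0.75 [-0.0, -20.7, 137.6]
0.8 [-0.0, -18.3, 146.8]
0.85 [0.0, -15.5, 155.9]
0.9 [0.0, -12.3, 164.8]
0.95 [0.0, -8.6, 173.6]
1.0 [0.1, -4.4, 182.1]
1.05 [0.1, 0.1, 190.5]
1.1 [0.1, 5.1, 198.6]
1.15 [0.1, 10.5, 206.4]
1.2 [0.2, 16.2, 213.9]
1.25 [0.2, 22.4, 221.2]
1.3 [0.2, 28.8, 228.2]
```

Request:
send_rows(steps=[{"slide":[0,-4.5,8.3],"yaw":0},{"slide":[0,-12.4,25.6],"yaw":0},{"slide":[0,-18.4,43.7],"yaw":0},{"slide":[0,-22.6,62.2],"yaw":0},{"slide":[0,-25,81],"yaw":0},{"slide":[0,-25.5,100],"yaw":0},{"slide":[0,-24,118.9],"yaw":0},{"slide":[0,-20.7,137.6],"yaw":0}])

```text
time_s: 22.65
position: [0.4609, -0.3752, 0.3387]
eef_rot: [0.736, 0.677, 0.0, 0.001]
wrist_force: [-0.6, 0.8, 8.1]
gripper_width: 0.0243
gripper_force: 59.3
```

Request:
send_rows(steps=[{"slide":[0,2.4,9.2],"yaw":0},{"slide":[0,5.2,18.3],"yaw":0},{"slide":[0,8.4,27.2],"yaw":0},{"slide":[0,12.1,36],"yaw":0},{"slide":[0,16.3,44.5],"yaw":0},{"slide":[0,20.8,52.9],"yaw":0},{"slide":[0,25.8,61],"yaw":0},{"slide":[0,31.2,68.8],"yaw":0}])

```text
time_s: 23.65
position: [0.4918, -0.3777, 0.2708]
eef_rot: [0.736, 0.677, 0.0, -0.0]
wrist_force: [-3.2, 2.6, 14.3]
gripper_width: 0.0239
gripper_force: 59.7
```

Request:
send_rows(steps=[{"slide":[0,2.8,3.8],"yaw":0},{"slide":[0,5.7,7.5],"yaw":0},{"slide":[0,9,11.2],"yaw":0},{"slide":[0,11.9,14.8],"yaw":0},{"slide":[0,11.9,14.8],"yaw":0},{"slide":[0,11.9,14.8],"yaw":0}])

```text
time_s: 24.4
position: [0.503, -0.3787, 0.2569]
eef_rot: [0.736, 0.677, -0.0, -0.001]
wrist_force: [-6.2, 4.3, 18.5]
gripper_width: 0.0245
gripper_force: 60.6
```

Request:
send_rows(steps=[{"slide":[0,1.5,2],"yaw":0},{"slide":[0,3,4],"yaw":0},{"slide":[0,4.5,6],"yaw":0},{"slide":[0,4.5,6],"yaw":0},{"slide":[0,4.5,6],"yaw":0}])

```text
time_s: 25.02
position: [0.5044, -0.3796, 0.2561]
eef_rot: [0.736, 0.677, -0.001, -0.005]
wrist_force: [-23.6, 13.5, 52.8]
gripper_width: 0.0243
gripper_force: 64.4
```

Run:
```python
from h import *
s,Q=st()
p=np.load("press.npy");d0=np.array([np.cos(p[2]),np.sin(p[2]),0]);v=s["position"]-np.array([.4814,-.3768,.4763])
print("along",v@d0,"z",v[2])
for k in np.arange(1.1,1.31,.02):
    a=np.radians(30)-k;print(round(k,2),round(.19*(np.cos(.5236)-np.cos(a)),4),round(.19*(np.sin(a)-.5),4))
for cam in("scene","side"):
    cams.snapshot(cam)
    for n in("bush_top","lever_grip","ram_foot"):
        for x in cams.trace(cam,n)[:1]: print(cam,n,round(x["score"],2),[np.round(e,1).tolist() for e in ends(x["mask"])])
print(proj("side",[.6249,-.239,.079]),proj("side",[.6249,-.239,.09]))
st()
```

```text
t 25.02 pos [ 0.5044 -0.3796  0.2561] tool y ang -4.8 w 0.0243 gf 64.4 F [-23.6  13.5  52.8]
along 0.02318417368881233 z -0.22023680302751536
1.1 0.0052 -0.1986
1.12 0.0073 -0.2017
1.14 0.0095 -0.2048
1.16 0.0117 -0.2079
1.18 0.014 -0.211
1.2 0.0164 -0.2139
1.22 0.0188 -0.2169
1.24 0.0213 -0.2198
1.26 0.0238 -0.2226
1.28 0.0264 -0.2254
1.3 0.029 -0.2281
scene lever_grip 0.63 [[373.3, 439.2], [373.9, 429.0], [372.9, 447.4], 166]
scene ram_foot 0.65 [[412.6, 300.8], [408.0, 294.5], [418.1, 308.3], 178]
side lever_grip 0.63 [[415.9, 202.1], [417.7, 196.8], [414.1, 207.3], 68]
side ram_foot 0.82 [[361.9, 177.4], [364.1, 135.1], [359.7, 217.0], 464]
[[360.05329691 215.58035959]] [[360.22757231 212.27438585]]
t 25.43 pos [ 0.5044 -0.3796  0.2561] tool y ang -4.8 w 0.0245 gf 64.4 F [-22.7  14.1  53.1]
```

Run:
```python
import numpy as np
f=lambda t:190*np.array([np.cos(.5236)-np.cos(.5236-t),-(np.sin(.5236-t)-.5)])
s=f(1.25)+[4.5,6];t=1.25
seq=[f(1.25)]+[f(x) for x in np.arange(1.21,-.0001,-.04)]+[f(0)]
while seq:
    c=seq[:8];seq=seq[8:];print([(np.round(v-s,1)).tolist() for v in c]);s=c[0]*0+np.round(c[-1],1)
```

```text
[[-4.5, -6.0], [-9.4, -11.8], [-14.1, -17.8], [-18.6, -23.9], [-22.8, -30.2], [-26.7, -36.7], [-30.4, -43.4], [-33.8, -50.2]]
[[-3.2, -6.9], [-6.0, -13.9], [-8.6, -21.1], [-10.9, -28.3], [-12.9, -35.7], [-14.6, -43.1], [-16.0, -50.5], [-17.1, -58.0]]
[[-0.8, -7.6], [-1.4, -15.2], [-1.6, -22.8], [-1.4, -30.4], [-1.0, -38.0], [-0.3, -45.5], [0.7, -53.1], [2.0, -60.6]]
[[1.6, -7.4], [3.5, -14.7], [5.7, -22.0], [8.2, -29.2], [11.0, -36.3], [14.0, -43.2], [17.4, -50.1], [21.0, -56.8]]
[[0.9, -1.6]]
```

Request:
send_rows(steps=[{"slide":[0,-4.5,-6],"yaw":0},{"slide":[0,-9.4,-11.8],"yaw":0},{"slide":[0,-14.1,-17.8],"yaw":0},{"slide":[0,-18.6,-23.9],"yaw":0},{"slide":[0,-22.8,-30.2],"yaw":0},{"slide":[0,-26.7,-36.7],"yaw":0},{"slide":[0,-30.4,-43.4],"yaw":0},{"slide":[0,-33.8,-50.2],"yaw":0}])

```text
time_s: 26.42
position: [0.4746, -0.3762, 0.2997]
eef_rot: [0.736, 0.678, 0.0, 0.001]
wrist_force: [-0.2, 0.8, 6.3]
gripper_width: 0.0241
gripper_force: 59.1
```

Request:
send_rows(steps=[{"slide":[0,-3.2,-6.9],"yaw":0},{"slide":[0,-6,-13.9],"yaw":0},{"slide":[0,-8.6,-21.1],"yaw":0},{"slide":[0,-10.9,-28.3],"yaw":0},{"slide":[0,-12.9,-35.7],"yaw":0},{"slide":[0,-14.6,-43.1],"yaw":0},{"slide":[0,-16,-50.5],"yaw":0},{"slide":[0,-17.1,-58],"yaw":0}])

```text
time_s: 27.42
position: [0.4576, -0.3749, 0.3574]
eef_rot: [0.736, 0.677, 0.0, 0.001]
wrist_force: [-0.5, -0.7, 5.2]
gripper_width: 0.0242
gripper_force: 58.9
```

Request:
send_rows(steps=[{"slide":[0,-0.8,-7.6],"yaw":0},{"slide":[0,-1.4,-15.2],"yaw":0},{"slide":[0,-1.6,-22.8],"yaw":0},{"slide":[0,-1.4,-30.4],"yaw":0},{"slide":[0,-1,-38],"yaw":0},{"slide":[0,-0.3,-45.5],"yaw":0},{"slide":[0,0.7,-53.1],"yaw":0},{"slide":[0,2,-60.6],"yaw":0}])

```text
time_s: 28.42
position: [0.4596, -0.375, 0.4178]
eef_rot: [0.736, 0.678, -0.0, 0.0]
wrist_force: [2.0, -3.5, 2.1]
gripper_width: 0.0241
gripper_force: 58.8
```

Request:
send_rows(steps=[{"slide":[0,1.6,-7.4],"yaw":0},{"slide":[0,3.5,-14.7],"yaw":0},{"slide":[0,5.7,-22],"yaw":0},{"slide":[0,8.2,-29.2],"yaw":0},{"slide":[0,11,-36.3],"yaw":0},{"slide":[0,14,-43.2],"yaw":0},{"slide":[0,17.4,-50.1],"yaw":0},{"slide":[0,21,-56.8],"yaw":0}])

```text
time_s: 29.42
position: [0.4805, -0.3767, 0.4744]
eef_rot: [0.736, 0.677, -0.0, -0.0]
wrist_force: [0.3, -4.0, 1.4]
gripper_width: 0.024
gripper_force: 58.7
```

Request:
send_rows(steps=[{"slide":[0,0.9,-1.6],"yaw":0},{"slide":[0,1.5,-2.6],"yaw":0},{"slide":[0,1.5,-2.6],"yaw":0},{"slide":[0,1.5,-2.6],"yaw":0}])

```text
time_s: 29.92
position: [0.4817, -0.3768, 0.4766]
eef_rot: [0.736, 0.677, -0.0, -0.0]
wrist_force: [0.3, -4.0, 3.3]
gripper_width: 0.0245
gripper_force: 58.8
```

Run:
```python
from h import *
s,Q=st()
for cam in("scene","side"):
    cams.snapshot(cam)
    for n in("bush_top","lever_grip","ram_foot","link"):
        for x in cams.trace(cam,n)[:1]: print(cam,n,round(x["score"],2),[np.round(e,1).tolist() for e in ends(x["mask"])])
b=[.6249,-.239]
for z in(.079,.089):print(z,proj("scene",[*b,z]),proj("side",[*b,z]))
st()
```

```text
t 29.93 pos [ 0.4817 -0.3768  0.4766] tool y ang -4.71 w 0.0245 gf 58.8 F [ 0.3 -4.   3.3]
scene bush_top 0.55 [[397.4, 371.0], [404.0, 371.0], [390.0, 371.1], 130]
scene lever_grip 0.6 [[371.4, 378.1], [371.1, 364.0], [371.7, 389.0], 274]
scene ram_foot 0.75 [[411.9, 301.2], [414.6, 282.4], [403.0, 362.1], 492]
scene link 0.85 [[385.6, 377.5], [405.9, 373.4], [349.5, 384.9], 448]
side bush_top 0.55 [[360.2, 216.7], [355.0, 216.3], [365.0, 217.2], 59]
side lever_grip 0.53 [[431.7, 132.6], [434.1, 127.0], [429.2, 138.2], 95]
side ram_foot 0.87 [[363.0, 156.6], [364.9, 122.9], [360.1, 206.8], 501]
side link 0.75 [[371.9, 226.0], [352.5, 219.4], [394.4, 233.6], 525]
0.079 [[397.26863773 369.66882865]] [[360.05329691 215.58035959]]
0.089 [[397.76044841 367.15870823]] [[360.21167533 212.57594874]]
t 30.43 pos [ 0.4817 -0.3768  0.4767] tool y ang -4.71 w 0.0242 gf 58.8 F [-1.6 -2.2  2.2]
```

Request:
send_rows(steps=[{"slide":[0,0,-0.5],"yaw":0},{"slide":[0,0,-0.5],"yaw":0},{"slide":[0,0,-0.5],"yaw":0},{"slide":[0,0,-0.5],"yaw":0},{"slide":[0,0,-20],"yaw":0},{"slide":[0,0,-50],"yaw":0},{"slide":[0,0,-80],"yaw":0},{"slide":[0,0,-80],"yaw":0}], gripper=0.3)

```text
time_s: 31.42
position: [0.482, -0.377, 0.5595]
eef_rot: [0.736, 0.678, 0.001, 0.003]
wrist_force: [1.0, -0.6, 0.1]
gripper_width: 0.0597
gripper_force: 0.0
```

Run:
```python
from h import *
st()
for cam in("scene","side"):
    cams.snapshot(cam)
    for n in("bush_top","lever_grip","link","drawer_handle","spray","oilcan","bin"):
        for x in cams.boxes_of(cam,n)[:1]: print(cam,n,round(x["score"],2),np.round(x["uv"],1))
```

```text
t 31.43 pos [ 0.482  -0.377   0.5595] tool y ang -4.7 w 0.0597 gf 0.0 F [ 1.  -0.6  0.1]
scene bush_top 0.68 [394.3 370.4]
scene lever_grip 0.71 [365.9 372.2]
scene link 0.81 [388.9 376.9]
scene drawer_handle 0.56 [292.7 221.5]
scene spray 0.74 [273.4 317.1]
scene oilcan 0.62 [390.4 335. ]
scene bin 0.69 [326.6 305. ]
side bush_top 0.21 [437.1 257.9]
side lever_grip 0.43 [304.6 294.4]
side link 0.97 [368.7 228.3]
side drawer_handle 0.64 [305.3 294.3]
side spray 0.72 [412.7 268.2]
side oilcan 0.66 [313.6 235.4]
side bin 0.64 [305.7 294.5]
```

Nothing has been disturbed, the lever is at rest and the bush is home, so I'm handing in.

```bash
python3 -c "
from plant import job
print(job.finish_job())"
```

```text
the job is handed in; nothing more can be done
None
```

I handed the job in at about 31 s: the drawer is out at its stop, the link lies flat on the press table under the ram, the bush is pressed home, and the lever was eased back to rest and let go. I judged the bush by the lever reaching its stop and by the cameras, and the camera positions for the spray can, oil can and bin roughly match the first pictures; the other bystanders I did not recheck.

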